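# Take the tall lamp holder out of the photometer turret

## Task

Turn the photometer's turret until the tall lamp holder stands in the middle of the gap in the guard, facing the index mark, and stop there. Then unscrew that holder with a quarter turn anticlockwise while it sits in its mount, lift it out, and stand it gently upright inside the steel tray. Leave the other two holders screwed in, and leave the glassware and the plug in the tray where they are.

Things in the scene. Friction and masses are not known exactly. Their poses are not given: they have to be found in the camera images.
- photometer: white instrument base, 250 x 240 mm, 45 mm high, with a 50 mm high grey housing at its back (+x). Origin on the table under the turret's vertical axis; its own -x is the front, where the short black index mark is. On the axis stands a fixed steel column of 12 mm radius, up to 113 mm above the table
- guard (a point): top of the fixed guard above the back of the turret, 113 mm above the table: a flat steel bar 9 mm wide and 5 mm thick, bent to a circle of 70 mm radius about the turret axis, held by three arms from the column. It passes 3 mm over the tall holder and leaves one gap, 60 degrees either side of the photometer's front
- gap (a point): middle of the guard's gap, where a mount's centre comes when it faces the index mark: 70 mm in front (-x) of the turret axis, 55 mm above the table (the turret disc's top, on which holders stand)
- turret: aluminium disc, 116 mm radius, 10 mm thick, top 55 mm above the table; origin on its axis at its underside. Turns either way without detents (0.35 N m, 3.5 N at a pin) and stays where left. Four mounts 70 mm from the axis: tall lamp holder at its +x, square-headed at +y, cone-headed at -x, empty at -y. The tall one is in front when the turret's +x points along the photometer's -x
- pin (a point): half-way up one of four upright steel push pins on the turret (5 mm radius, 60 mm high above the disc top), 105 mm from the axis; this one at 45 degrees from the turret's +x towards +y, the others at 135, 225 and 315 degrees
- mount (a point): centre of the tall holder's mount, at the turret disc's top. All mounts alike: a ring 6 mm high of 34 mm inner radius with two claws, 11 mm high, nearest to and farthest from the turret axis, that hook over the holder's two ears
- lamp_center (a point): centre, half-way up, of the loose tall lamp holder, 50 mm high, about 0.22 kg, z up: round knurled aluminium barrel of 30 mm diameter with an amber window on top; foot 5 mm thick, 43 mm wide, with two ears reaching 33 mm from the axis along +x and -x. Screwed in, its x axis is within 0.2 rad of the turret's +x
- lever_end (a point): outer end of the tall holder's black lever (8 x 8 mm), 56 mm from its axis along its +x, 14 to 22 mm above the foot's underside; screwed in, it points away from the turret axis. The holder turns anticlockwise seen from above (under 1 N at the lever, smooth greased mount), clockwise is blocked; it does not rise, and can be lifted out when turned 50 to 125 degrees, best 90
- block_holder: short holder with a square 29 mm head, 31 mm high, with the same foot, and a lever 14 to 22 mm above its underside, screwed into the turret; origin under its foot, +x along its lever; stays screwed in
- cone_holder: short holder with a cone-pointed head, 29 mm diameter, 31 mm high, with the same foot, and a lever 14 to 22 mm above its underside, screwed into the turret; origin under its foot, +x along its lever; stays screwed in
- tray: fixed open steel tray, 150 mm (its x) by 200 mm (its y), 15 mm high, walls and floor 5 mm thick; origin under its centre
- plug: low dark steel blanking plug, 34 mm diameter, 26 mm high, standing in the tray near its far (+x) right (-y) corner; bystander; origin under its foot
- flask: conical glass flask, 76 mm diameter, 118 mm high; bystander; origin under its foot
- flask_small: smaller conical glass flask, 61 mm diameter, 95 mm high; bystander; origin under its foot
- measure: tall measuring cylinder, 206 mm high on a 68 mm foot; bystander; origin under its foot
- amber: amber bottle, 60 mm diameter, 130 mm high; bystander; origin under its foot
- beaker: glass beaker, 64 mm diameter, 75 mm high; bystander; origin under its foot
- jar: white jar, 56 mm diameter, 65 mm high; bystander; origin under its foot
- lamp: the same tall lamp holder, origin under its foot, axes as for its centre
Mind the look-alikes: they are no part of the job. What is shaped like the block_holder but green or pink is not meant.

How it is judged:
By the outcome, as a careful person would: the job done as asked, in the order asked, and still so for the second after the job is handed in, with the robot touching nothing.
It also fails if it takes over 64 s, if anything falls off the work surface, if the arm or the gripper's body presses on something with over 40 N, if the wrist force passes 120 N, or if a joint passes its speed limit or range.

## Robot

A 6-joint arm with a two-finger parallel gripper is mounted at the origin on the work surface. World frame = base frame: x ahead of the robot, y to its left, z up, the work surface at z = 0. Lengths are in mm, angles in degrees, forces in N, time in s.
With the tool pointing down it reaches from about 350 to 850 mm from the base axis. Payload 8.1 kg.
Tool frame: the origin (TCP) lies midway between the tips of the shut fingers; the grasp point (between the pads) lies 19 mm behind it; x points along the fingers, z is the direction in which the jaws open and shut, and the axes are right-handed (so a half turn about x gives the same grasp; the last joint's range is limited). The gripper opens to 85 mm and grips with 20 to 120 N. Pads are 22 mm wide; open, the fingers measure 114 mm over their backs; the gripper's body (76 mm by 85 mm) begins 54 mm behind the grasp point. The pads swing forward as they close: fully open they stand 13 mm farther back than shut.
Start: joints at [-72.674, 7.471, 85.268, -0, 87.261, -4.893], TCP at [226.912, -555.443, 231.292] pointing down, gripper open.
Joint ranges: [-169.43, 169.43], [-51.17, 129.36], [1.28, 143.12], [-76.62, 256.62], [0, 156.53], [-152.29, 152.29]. Speed limits (degrees/s): [136.94, 136.94, 159.86, 180, 180, 180].

## Interface

Orientations are given as [roll, pitch, yaw] about the fixed x, y, z axes, in that order (R = Rz(yaw) Ry(pitch) Rx(roll)).
In Python, from bench import r gives the robot as it stands. The module is installed in compiled form; this text tells all that it offers.
- The arm moves only by the tool servo_tool, never from a script. Its argument "commands" is a list that holds one entry, the list of rows, each a list of 7 numbers: the closure in counts, from 0 (fully open) to 255 (shut), then the shift along the tool's x, y, z in cm, then the turn, a rotation vector about the tool's x, y, z in degrees. A call has 1 to 8 rows; each row is the pose to reach, as a shift and turn from the pose commanded when the call began, along the tool's axes at that moment; what a row does not reach only later rows make up. A row lasts 1/10 s, in which the tool goes at most 50 mm and 8.59 degrees, less where a joint would pass 70% of its speed; a pose out of reach is approached as far as the arm can. A call with a gripper value outside its range is refused whole. The fingers move at their own pace and stop on an object; "force" is the grip in N (left out, the last holds). Time passes only in rows, so rows that repeat a pose let the fingers close. It gives the time, the measured TCP pose, the force and the opening at its end, in the units of the state.
- r.sense(): the state, without advancing time (a new reading comes with each control period).
- r.snapshot(name): name is "side" or "top" or "wrist"; returns (picture, depth): 384x512x3 uint8, red, green, blue; 384x512 float32, mm along the optical axis (not along the pixel's ray), 0 where there is no reading.
- r.calibration(name): a dict with "fx", "fy", "cx", "cy" (pixels), "pose" (4x4, takes a point from camera to world coordinates). Camera axes: x right, y down, z forward; pixel columns grow to the right and rows downward; lengths in mm; the calibration is good to about 2 mm. A picture is of the moment at which its call begins: read the wrist's pose just before it. calibration takes no time and is no camera call; for the wrist camera it gives the pose at the moment of the call.
- r.hand_in(): hands the job in, once; it reports no verdict.
The state is a dict: "time": time; "joint_pos": joint angles; "qd": joint speeds; "joint_efforts": joint torques, N m; "tool_pos": TCP position; "tcp_rot": TCP orientation; "ft_force": force on the tool from outside, world axes, zero at the start; "wrist_torque": the same for the moment, N m; "finger_gap": finger opening in mm.
Only numpy, scipy, OpenCV 4.12 (cv2) and the standard library are available. Lean on these libraries where they do the work, as an engineer would, in place of code of your own. Each camera call takes 0.05 s, during which the arm holds its last target.

## Working session

There is one attempt and no reset: what is moved stays moved. The work goes in short steps, Python scripts to look and compute and a tool call to move; the robot and the scene stay as the last step left them, time stands still between calls to the robot, and variables do not carry over. Pictures are saved under pics/ and viewed, and the job is handed in when it is done.

Besides the shell and the picture viewer there is one more tool, called after "Emit:" as name(argument=value, ...), one argument or row to a line, values as JSON. servo_tool: Moves the arm, as the interface text tells. Its arguments: {"type":"object","properties":{"commands":{"type":"array","items":{"type":"array","items":{"type":"array","items":{"type":"number"}}}},"force":{"type":"number"}},"required":["commands"]}

```bash
mkdir -p pics; cat > h.py <<'E'
import numpy as np, cv2
from bench import r
def snap(name,tag):
    c=r.calibration(name); p,d=r.snapshot(name)
    np.savez(f'pics/{tag}.npz',p=p,d=d,P=c['pose'],k=[c['fx'],c['fy'],c['cx'],c['cy']])
    cv2.imwrite(f'pics/{tag}.png',cv2.resize(p[:,:,::-1],None,fx=1.5,fy=1.5,interpolation=cv2.INTER_CUBIC))
def load(tag):
    z=np.load(f'pics/{tag}.npz'); return z['p'],z['d'],z['P'],z['k']
def w(tag,u,v,z=None):
    p,d,P,k=load(tag)
    ray=np.array([(u-k[2])/k[0],(v-k[3])/k[1],1])
    if z is None:
        dd=d[int(round(v)),int(round(u))]; return (P@np.r_[ray*dd,1])[:3]
    R=P[:3,:3]@ray; s=(z-P[2,3])/R[2]; return P[:3,3]+s*R
def pix(tag,X):
    p,d,P,k=load(tag); c=np.linalg.inv(P)@np.r_[X,1]; return k[0]*c[0]/c[2]+k[2],k[1]*c[1]/c[2]+k[3]
def crop(tag,u0,v0,u1,v1,out,s=None):
    p=load(tag)[0][v0:v1,u0:u1]; s=s or min(800/(u1-u0),600/(v1-v0))
    cv2.imwrite(f'pics/{out}.png',cv2.resize(p[:,:,::-1],None,fx=s,fy=s,interpolation=cv2.INTER_CUBIC)); print('scale',s)
E
python3 - <<'E'
from h import *
snap('top','t0');snap('side','s0')
for t in('t0','s0'):
    _,_,P,k=load(t);print(P.round(2),k)
print(r.sense())
E
```

```text
[[ 2.00000e-02 -1.00000e+00  5.00000e-02  5.21020e+02]
 [-1.00000e+00 -2.00000e-02  1.00000e-02  1.16400e+01]
 [-1.00000e-02 -5.00000e-02 -1.00000e+00  1.06376e+03]
 [ 0.00000e+00  0.00000e+00  0.00000e+00  1.00000e+00]] [352.42335146 352.42335146 257.92152475 191.37870954]
[[-8.2000e-01 -3.7000e-01  4.4000e-01 -2.1100e+01]
 [-5.8000e-01  5.2000e-01 -6.3000e-01  8.7212e+02]
 [ 0.0000e+00 -7.7000e-01 -6.4000e-01  9.7194e+02]
 [ 0.0000e+00  0.0000e+00  0.0000e+00  1.0000e+00]] [435.67370038 435.67370038 249.9308848  184.99762726]
{'time': 0.1, 'joint_pos': array([-7.26725452e+01,  7.51218598e+00,  8.53252830e+01,  1.76126119e-03,
        8.72607713e+01, -4.89331707e+00]), 'qd': array([ 0.00576362, -0.09868778, -0.05806386, -0.01675683, -0.0076621 ,
       -0.03708454]), 'joint_efforts': array([ 4.98167774e-04, -5.70952141e+01, -5.01942587e+01, -2.12096215e-04,
        8.15653388e-03,  1.09002183e-06]), 'tool_pos': array([ 226.7829046 , -554.94271295,  230.3131782 ]), 'tcp_rot': array([174.08084758,  89.90174393, 106.30153374]), 'ft_force': array([-0.2072814 , -0.63445478, -0.19485249]), 'wrist_torque': array([0.0022502 , 0.02773054, 0.04361698]), 'finger_gap': 85.54122415969888}
```

View pics/t0.png

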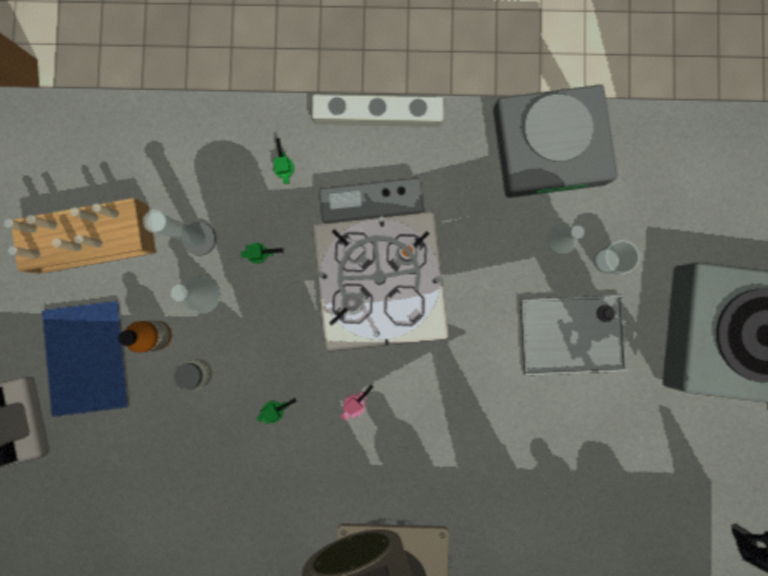

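View pics/s0.png

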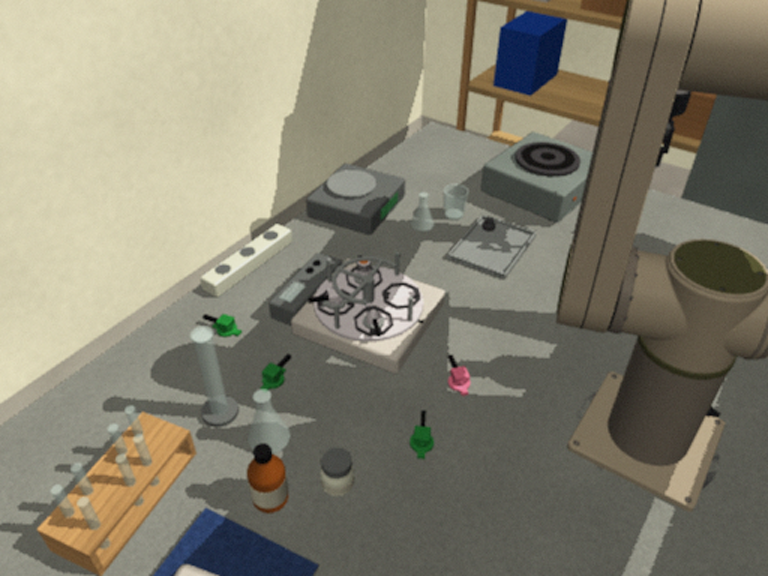

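```bash
python3 - <<'E'
from h import *
crop('t0',200,115,305,240,'t0c');crop('s0',185,155,310,250,'s0c')
crop('t0',335,190,425,255,'t0tray')
E
```

```text
scale 4.8
scale 6.315789473684211
scale 8.88888888888889
```

View pics/t0c.png

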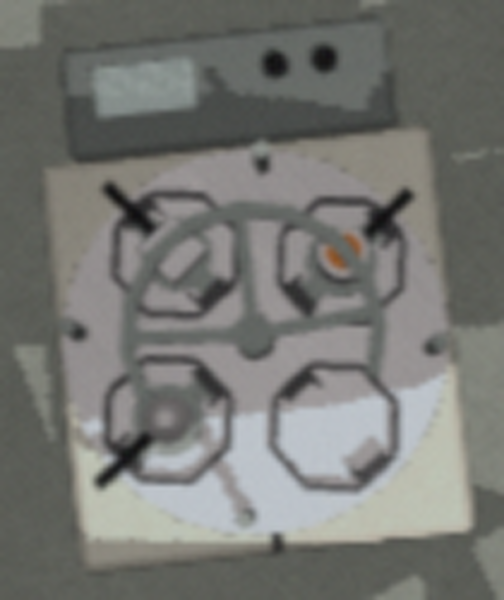

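View pics/s0c.png

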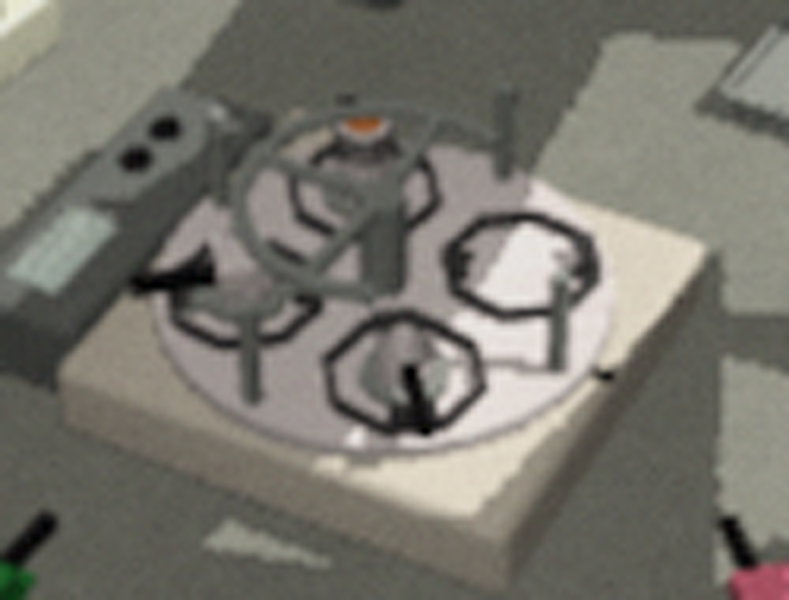

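View pics/t0tray.png

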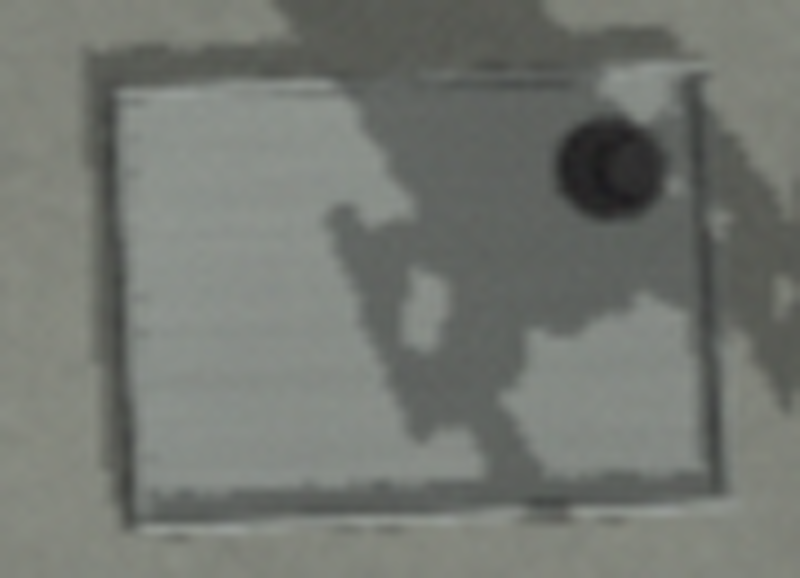

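```bash
python3 - <<'E'
from h import *
f=lambda x,y,z=None:w('t0',200+x/4.8,115+y/4.8,z).round(1)
for n,x,y,z in [('col',256,338,113),('mark',278,542,45),('amber',343,252,105),('pinback',262,160,115),('pinL',75,330,115),('pinR',432,345,115),('pinF',246,515,115),('levR',408,194,74),('levL',108,186,74),('levF',100,484,74),('baseFL',88,566,45),('baseFR',471,528,45),('baseBL',46,172,45),('baseBR',428,128,45),('c_guardL',127,330,113),('guardR',378,310,113)]:
    print(n,f(x,y,z),f(x,y))
g=lambda x,y,z=None:w('t0',335+x/8.8889,190+y/8.8889,z).round(1)
for a in [(90,65),(705,68),(725,500),(128,525)]:print('tray',g(*a,15))
print('plug',g(610,168,26))
E
```

```text
col [586.1  34.6 113. ] [586.   34.6 114.2]
mark [468.4  20.   45. ] [468.5  20.   47. ]
amber [636.8 -13.5 105. ] [635.4 -13.2 116.5]
pinback [686.8  33.6 115. ] [690.8  34.2  92.4]
pinL [588.1 136.5 115. ] [589.9 139.9  89.5]
pinR [584.3 -64.4 115. ] [584.2 -64.3 116.1]
pinF [486.6  37.7 115. ] [486.7  37.6 117.2]
levR [675.8 -51.8  74. ] [675.7 -51.8  74.5]
levL [676.5 125.   74. ] [676.1 124.7  76.6]
levF [501.1 124.6  74. ] [501.2 124.4  75.4]
baseFL [451.3 133.6  45. ] [451.2 133.9  42.8]
baseFR [479.6 -95.5  45. ] [ 477.9 -100.     2.1]
baseBL [688.8 166.3  45. ] [688.7 166.2  45.7]
baseBR [720.9 -65.   45. ] [729.4 -68.3   1.7]
c_guardL [588.9 107.4 113. ] [588.7 107.2 115.3]
guardR [603.5 -33.8 113. ] [603.6 -33.8 112.3]
tray [ 563.8 -236.6   15. ]
tray [ 567.6 -441.2   15. ]
tray [ 424.6 -447.9   15. ]
tray [ 411.4 -250.8   15. ]
plug [ 533.4 -405.3   26. ]
```

```bash
python3 - <<'E'
from h import *
from scipy.spatial.transform import Rotation as R
s=r.sense(); M=R.from_euler('xyz',s['tcp_rot'],degrees=True).as_matrix();print(M.round(3))
c=r.calibration('wrist');print(c['pose'].round(2))
a=M.T@(c['pose'][:3,3]-s['tool_pos']);print('cam in tool',a)
z=M[:,2];print('yaw z',np.degrees(np.arctan2(z[1],z[0])))
for n,x,y in[('flask_s',565,235),('beaker',617,258)]:print(n,w('t0',x/1.5,y/1.5,0).round())
E
```

```text
[[-0.     0.926  0.378]
 [ 0.002  0.378 -0.926]
 [-1.     0.    -0.002]]
[[ 3.8000e-01 -8.9000e-01 -2.5000e-01  2.9051e+02]
 [-9.3000e-01 -3.6000e-01 -1.0000e-01 -5.3024e+02]
 [-0.0000e+00  2.7000e-01 -9.6000e-01  3.7351e+02]
 [ 0.0000e+00  0.0000e+00  0.0000e+00  1.0000e+00]]
cam in tool [-143.18183577   68.3635942     0.99365827]
yaw z -67.77930519197498
flask_s [ 690. -334.    0.]
beaker [ 646. -439.    0.]
```

```bash
cat >> h.py <<'E'
from scipy.spatial.transform import Rotation as Ro
def Rdown(yaw):
    c,s=np.cos(np.radians(yaw)),np.sin(np.radians(yaw))
    z=np.array([c,s,0]);x=np.array([0,0,-1.]);return np.c_[x,np.cross(z,x),z]
def cur():
    s=r.sense(); return s['tool_pos'],Ro.from_euler('xyz',s['tcp_rot'],degrees=True).as_matrix(),s
def go(pos,yaw,verbose=True):
    p,M,s=cur(); d=M.T@(np.array(pos,float)-p)/10
    z=M[:,2];y0=np.degrees(np.arctan2(z[1],z[0])); 
    tilt=Ro.from_matrix(M.T@Rdown(y0)).as_rotvec(degrees=True)
    out=np.r_[d,-(yaw-y0),0,0]
    if verbose: print('cur',p.round(1),'yaw',y0.round(2),'tilt',tilt.round(2),'F',s['ft_force'].round(1),'gap',round(s['finger_gap'],1),'t',s['time']); print('cmd',out.round(2),'rotyz',tilt.round(2))
    return out
E
python3 - <<'E'
from h import *
go([483,37,231],89.5)
E
```

```text
cur [ 226.8 -554.9  230.3] yaw -67.78 tilt [-0.   -0.1  -0.01] F [-0.2 -0.6 -0.2] gap 85.5 t 0.1
cmd [ 2.0000e-02  4.6100e+01 -4.5110e+01 -1.5728e+02  0.0000e+00  0.0000e+00] rotyz [-0.   -0.1  -0.01]
```

Emit:
servo_tool(
  commands=[
    [[105,0,4.6,-4.5,-8,0,0],[105,0,9.2,-9,-16,0,0],[105,0,13.8,-13.5,-24,0,0],[105,0,18.4,-18,-32,0,0],[105,0,23,-22.5,-40,0,0],[105,0,27.6,-27,-48,0,0],[105,0,32.2,-31.5,-56,0,0],[105,0,36.8,-36,-64,0,0]],
  ],
  force=40,
)

```text
time: 0.9
tool_pos: [386.0, -186.4, 231.1]
tcp_rot: [28.3, 90.0, 24.8]
ft_force: [2.2, 0.1, 0.2]
finger_gap: 50.1
```

```bash
python3 - <<'E'
from h import *
go([483,37,200],89.5)
E
```

```text
cur [ 386.  -186.4  231.1] yaw -3.48 tilt [ 0.  0. -0.] F [2.2 0.1 0.2] gap 50.1 t 0.9
cmd [  3.11  22.89   8.33 -92.98   0.     0.  ] rotyz [ 0.  0. -0.]
```

Emit:
servo_tool(
  commands=[
    [[105,0,4.4,1.6,-8,0,0],[105,0,8.8,3.2,-16,0,0],[105,0.5,13.2,4.8,-24,0,0],[105,1,17.6,6.4,-32,0,0],[105,2,22.4,8,-40,0,0],[105,3,22.4,8,-48,0,0],[105,3,22.4,8,-56,0,0],[105,3,22.4,8,-64,0,0]],
  ],
)

```text
time: 1.7
tool_pos: [479.8, 30.7, 200.2]
tcp_rot: [118.2, 89.9, 178.8]
ft_force: [-0.5, -0.8, -0.1]
finger_gap: 50.1
```

```bash
python3 - <<'E'
from h import *
go([483,37,160],89.5)
E
```

```text
cur [479.8  30.7 200.2] yaw 60.64 tilt [-0.   -0.06 -0.11] F [-0.5 -0.8 -0.1] gap 50.1 t 1.7
cmd [ 4.010e+00  2.000e-02  7.100e-01 -2.886e+01  0.000e+00  0.000e+00] rotyz [-0.   -0.06 -0.11]
```

Emit:
servo_tool(
  commands=[
    [[105,1,0,0.6,-8,0,0],[105,2,0,0.6,-16,0,0],[105,2,0,0.6,-24,0,0],[105,2,0,0.6,-29,0,0],[105,2,0,0.6,-29,0,0]],
  ],
)

```text
time: 2.2
tool_pos: [483.0, 35.1, 180.8]
tcp_rot: [88.5, 89.9, 177.8]
ft_force: [0.1, 0.4, -0.2]
finger_gap: 50.2
```

```bash
python3 - <<'E'
from h import *
snap('wrist','w1');snap('top','t1')
go([483,37,86],89.5)
crop('t1',200,115,305,240,'t1c')
E
```

```text
cur [483.2  35.1 181. ] yaw 89.06 tilt [-0.   -0.   -0.03] F [ 0.  -0.   0.2] gap 50.4 t 2.3
cmd [ 9.5   0.02  0.19 -0.44  0.    0.  ] rotyz [-0.   -0.   -0.03]
scale 4.8
```

View pics/w1.png

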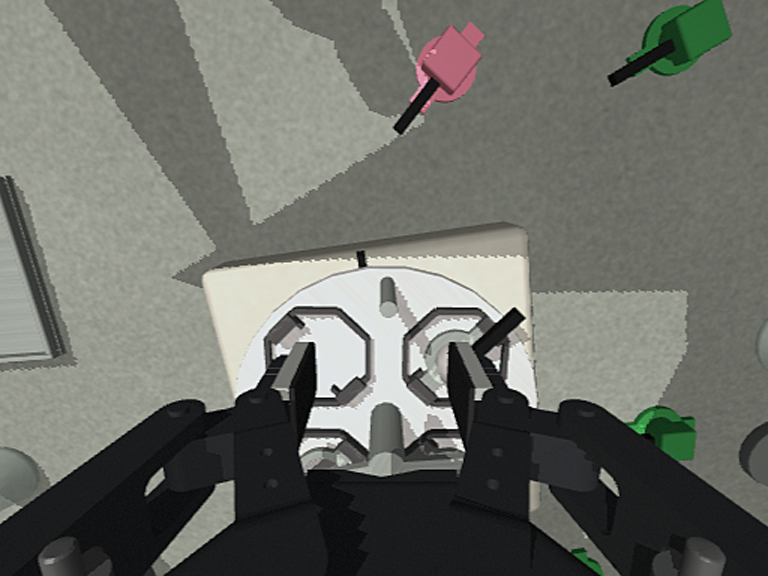

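View pics/t1c.png

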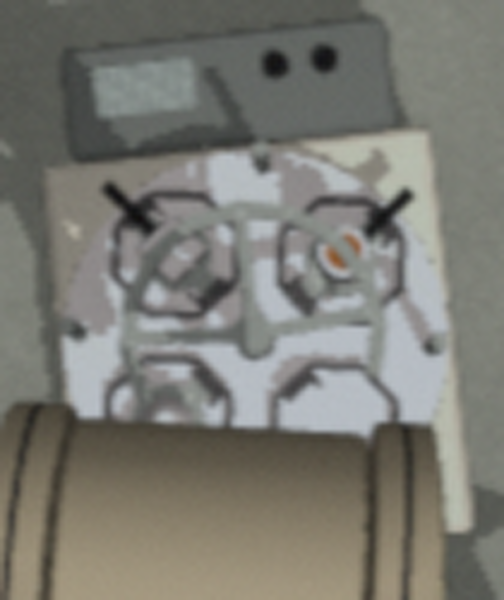

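```bash
python3 - <<'E'
from h import *
for n,x,y,z in[('pintop',388,308,115),('pinbase',388,280,55),('mark',362,258,45),('coltop',386,410,113),('baseL',207,268,45),('baseR',526,226,45)]:
    print(n,w('w1',x/1.5,y/1.5,z).round(1),w('w1',x/1.5,y/1.5).round(1))
E
```

```text
pintop [484.1  37.9 115. ] [483.8  37.8 116.1]
pinbase [483.4  38.8  55. ] [479.4  38.6  70.8]
mark [469.6  20.6  45. ] [469.2  20.7  47.2]
coltop [549.2  36.2 113. ] [578.2  36.4  67.4]
baseL [475.5 -90.6  45. ] [ 4.852e+02 -1.107e+02  3.000e-01]
baseR [448.4 135.2  45. ] [453.5 151.    1.2]
```

Emit:
servo_tool(
  commands=[
    [[105,2,0,0.3,-0.4,0,0],[105,4.5,0,0.3,-0.4,0,0],[105,7,0,0.3,-0.4,0,0],[105,9.5,0,0.3,-0.4,0,0],[105,9.5,0,0.3,-0.4,0,0],[150,9.5,0,0.3,-0.4,0,0],[200,9.5,0,0.3,-0.4,0,0],[255,9.5,0,0.3,-0.4,0,0]],
  ],
  force=30,
)

```text
time: 3.1
tool_pos: [484.8, 38.1, 88.2]
tcp_rot: [-87.9, 89.8, 1.6]
ft_force: [-2.8, -0.5, 4.4]
finger_gap: 8.9
```

Emit:
servo_tool(
  commands=[
    [[255,0,0,0,0,0,0],[255,0,0,0,0,0,0],[255,0,0,0,0,0,0]],
  ],
)

```text
time: 3.4
tool_pos: [484.8, 38.1, 88.2]
tcp_rot: [-89.5, 89.8, 0.1]
ft_force: [-0.6, 0.7, 6.8]
finger_gap: 8.8
```

```bash
python3 - <<'E'
from h import *
snap('wrist','w2');snap('side','s2')
go([483,37,86],89.5);crop('s2',185,155,310,250,'s2c')
E
```

```text
cur [484.8  38.1  88.2] yaw 89.61 tilt [-0.    0.    0.18] F [-1.5  0.3  6.8] gap 9.0 t 3.5
cmd [ 0.22  0.18 -0.11  0.11  0.    0.  ] rotyz [-0.    0.    0.18]
scale 6.315789473684211
```

View pics/w2.png

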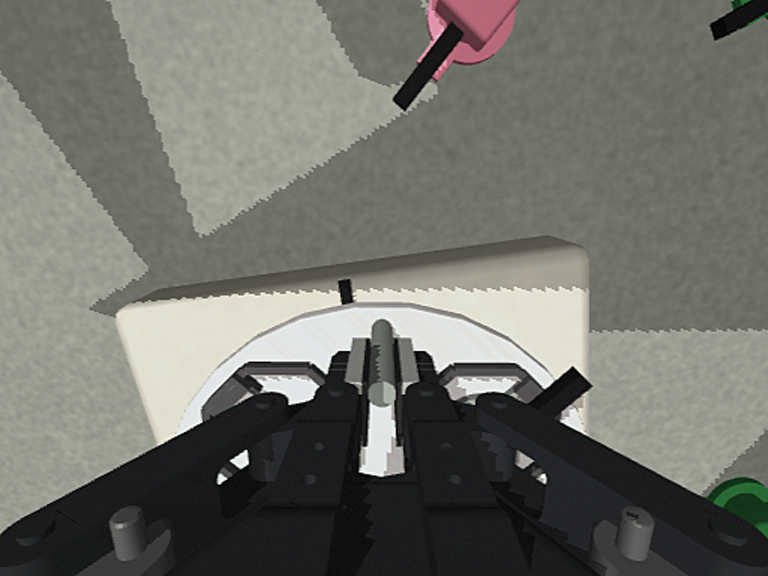

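View pics/s2c.png

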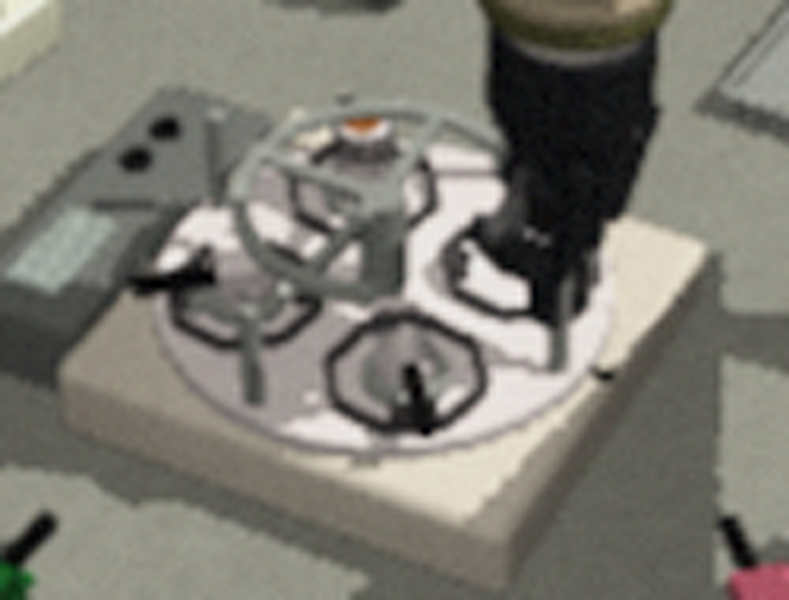

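```bash
cat >> h.py <<'E'
def arc(A,deltas):  # clockwise positive
    p,M,s=cur(); v=np.array([p[0]-A[0],p[1]-A[1],0])
    for d in deltas:
        e=Ro.from_euler('z',-d,degrees=True).apply(v)-v
        print(d,(M.T@e/10).round(2))
E
python3 - <<'E'
from h import *
arc((587.5,35.7),[5,10,15,20,25,30,35,40])
E
```

```text
5 [ 0.   -0.05  0.89]
10 [ 0.   -0.19  1.78]
15 [ 0.   -0.39  2.65]
20 [ 0.   -0.68  3.5 ]
25 [ 0.   -1.03  4.32]
30 [ 0.   -1.46  5.11]
35 [ 0.01 -1.95  5.86]
40 [ 0.01 -2.51  6.56]
```

Emit:
servo_tool(
  commands=[
    [[255,0,-0.05,0.89,5,0,0],[255,0,-0.19,1.78,10,0,0],[255,0,-0.39,2.65,15,0,0],[255,0,-0.68,3.5,20,0,0],[255,0,-1.03,4.32,25,0,0],[255,0,-1.46,5.11,30,0,0],[255,0,-1.95,5.86,35,0,0],[255,0,-2.51,6.56,40,0,0]],
  ],
)

```text
time: 4.3
tool_pos: [509.5, 104.2, 88.2]
tcp_rot: [-18.5, 89.9, 30.9]
ft_force: [-5.9, 0.8, 10.2]
finger_gap: 9.0
```

```bash
python3 - <<'E'
from h import *
arc((587.5,35.7),[5,10,15,20,25,30,35,40]);go([483,37,86],49.6)
snap('top','t3');crop('t3',200,115,305,240,'t3c')
E
```

```text
5 [ 0.   -0.05  0.9 ]
10 [ 0.   -0.18  1.8 ]
15 [ 0.   -0.39  2.68]
20 [ 0.   -0.67  3.54]
25 [ 0.   -1.03  4.38]
30 [ 0.01 -1.46  5.17]
35 [ 0.01 -1.95  5.93]
40 [ 0.01 -2.51  6.64]
cur [509.5 104.2  88.2] yaw 49.42 tilt [-0.    0.06  0.02] F [-5.9  0.8 10.2] gap 9.0 t 4.3
cmd [ 0.21 -2.36 -6.83 -0.18  0.    0.  ] rotyz [-0.    0.06  0.02]
scale 4.8
```

View pics/t3c.png

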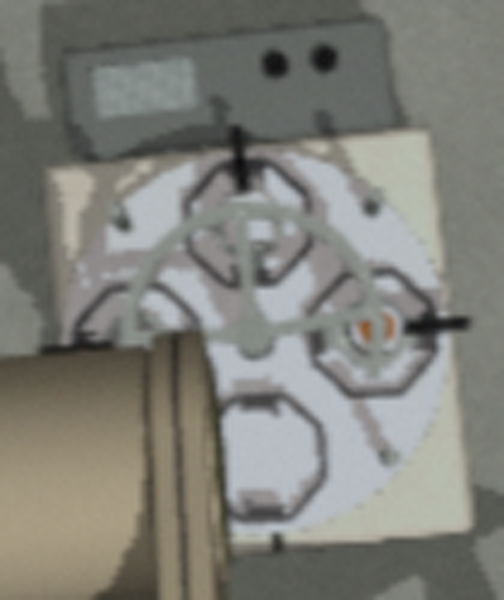

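Emit:
servo_tool(
  commands=[
    [[255,0,-0.05,0.9,5,0,0],[255,0,-0.18,1.79,10,0,0],[255,0,-0.39,2.67,15,0,0],[255,0,-0.67,3.53,20,0,0],[255,0,-1.03,4.36,25,0,0],[255,0,-1.46,5.15,30,0,0],[255,0,-1.95,5.9,35,0,0],[255,0,-2.51,6.6,40,0,0]],
  ],
)

```text
time: 5.15
tool_pos: [571.6, 139.6, 88.2]
tcp_rot: [54.9, 89.8, 64.3]
ft_force: [-5.0, 7.8, 7.5]
finger_gap: 8.9
```

```bash
python3 - <<'E'
from h import *
arc((587.5,35.7),[5,10,15,20,25,30,35,40]);go([483,37,86],9.6)
E
```

```text
5 [ 0.   -0.05  0.92]
10 [ 0.   -0.18  1.82]
15 [ 0.   -0.39  2.72]
20 [ 0.   -0.68  3.59]
25 [ 0.01 -1.04  4.43]
30 [ 0.01 -1.48  5.24]
35 [ 0.01 -1.98  6.01]
40 [ 0.01 -2.55  6.73]
cur [571.6 139.6  88.2] yaw 9.45 tilt [ 0.    0.1  -0.14] F [-5.   7.8  7.5] gap 8.9 t 5.15
cmd [  0.18  -8.67 -10.42  -0.15   0.     0.  ] rotyz [ 0.    0.1  -0.14]
```

Emit:
servo_tool(
  commands=[
    [[255,0,-0.04,0.91,5,0,0],[255,0,-0.17,1.81,10,0,0],[255,0,-0.37,2.69,15,0,0],[255,0,-0.65,3.55,20,0,0],[255,0,-1.0,4.38,25,0,0],[255,0,-1.43,5.18,30,0,0],[255,0,-1.92,5.94,35,0,0],[255,0,-2.48,6.65,40,0,0]],
  ],
)

```text
time: 5.95
tool_pos: [642.2, 126.6, 88.3]
tcp_rot: [75.0, 89.7, 44.5]
ft_force: [0.5, 8.3, 3.6]
finger_gap: 8.8
```

```bash
python3 - <<'E'
from h import *
arc((587.5,35.7),[2,4,6]);go([483,37,86],-30.4)
snap('top','t4');crop('t4',200,115,305,240,'t4c');snap('side','s4');crop('s4',185,155,310,250,'s4c')
E
```

```text
2 [ 0.   -0.01  0.37]
4 [ 0.   -0.03  0.74]
6 [ 0.   -0.07  1.11]
cur [642.2 126.6  88.3] yaw -30.53 tilt [ 0.    0.07 -0.27] F [0.5 8.3 3.6] gap 8.8 t 5.95
cmd [  0.14 -15.8   -9.16  -0.13   0.     0.  ] rotyz [ 0.    0.07 -0.27]
scale 4.8
scale 6.315789473684211
```

View pics/t4c.png

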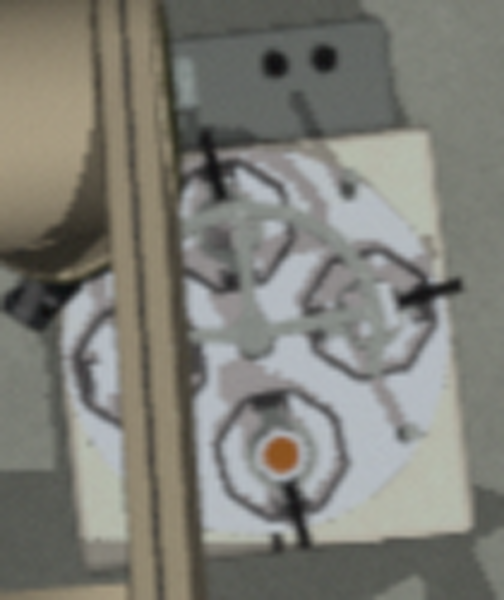

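View pics/s4c.png

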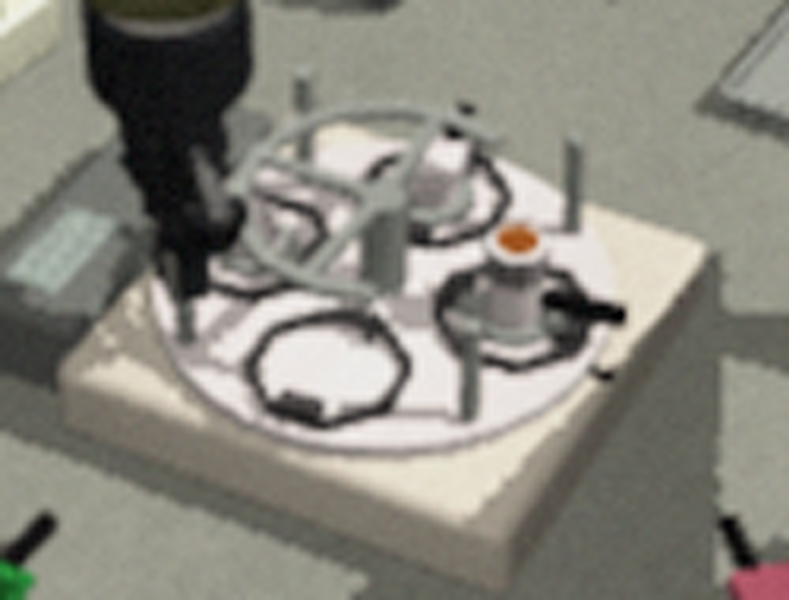

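```bash
cat >>h.py <<'E'
def amber(tag,box=None):
    p=load(tag)[0].astype(int); m=(p[:,:,0]>140)&(p[:,:,0]-p[:,:,2]>90)
    M=np.zeros_like(m)
    if box: M[box[1]:box[3],box[0]:box[2]]=1
    else: M[:]=1
    v,u=np.nonzero(m&M); return u.mean(),v.mean(),len(u)
E
python3 - <<'E'
from h import *
for t in('t4','s4'):
    b=(200,115,305,240) if t=='t4' else (185,155,310,250)
    u,v,n=amber(t,b);X=w(t,u,v,105);print(t,u,v,n,X.round(1),w(t,u,v).round(1))
    for A in[(586.4,35.5),(587.5,35.7),(586,34.6)]:
        print(np.degrees(np.arctan2(X[1]-A[1],X[0]-A[0]))%360,np.hypot(X[1]-A[1],X[0]-A[0]))
# side col, mark
g=lambda x,y,z:w('s4',185+x/6.3158,155+y/6.3158,z).round(1)
print('side mark',g(602,374,45),'coltop?',g(388,185,113), 'pinR',g(572,137,115),'pinF',g(470,328,115))
f=lambda x,y,z:w('t4',200+x/4.8,115+y/4.8,z).round(1)
print('top mark',f(278,542,45),'pinBack',f(346,175,115),'pinF',f(407,432,115),'lever',f(304,545,73))
E
```

```text
t4 258.3333333333333 211.0 3 [517.3  19.5 105. ] [517.3  19.5 104.5]
193.05909025090452 70.91844174540189
193.01635902430115 72.0352042486004
192.41846605480188 70.32982257446778
s4 266.5 192.5 18 [519.   20.1 105. ] [519.1  19.9 104.8]
192.90159623394587 69.11141143696145
192.86027015469378 70.2283156307738
192.2427387553217 68.52509046893422
side mark [464.9  21.9  45. ] coltop? [586.2  31.4 113. ] pinR [531.8 -50.2 115. ] pinF [494.   95.3 115. ]
top mark [468.4  20.   45. ] pinBack [679.4 -14.  115. ] pinF [535.2 -51.3 115. ] lever [468.5   4.6  73. ]
```

Emit:
servo_tool(
  commands=[
    [[255,0,-0.01,0.37,2,0,0],[255,0,-0.03,0.74,4,0,0],[255,0,-0.06,1.0,5.4,0,0],[255,0,-0.06,1.0,5.4,0,0],[255,0,-0.06,1.0,5.4,0,0]],
  ],
)

```text
time: 6.55
tool_pos: [651.0, 120.8, 88.3]
tcp_rot: [67.6, 89.7, 31.9]
ft_force: [4.7, 8.6, 1.0]
finger_gap: 8.8
```

```bash
python3 - <<'E'
from h import *
go([642,126,190],-36)
snap('top','t5');crop('t5',200,115,305,240,'t5c');snap('side','s5')
for t in('t5','s5'):
    b=(200,115,305,240) if t=='t5' else (185,155,310,250)
    u,v,n=amber(t,b);X=w(t,u,v,105);print(t,u,v,n,X.round(1))
    A=(586.8,35.4);print(np.degrees(np.arctan2(X[1]-A[1],X[0]-A[0]))%360,np.hypot(X[1]-A[1],X[0]-A[0]))
E
```

```text
cur [651.  120.8  88.3] yaw -35.75 tilt [ 0.    0.13 -0.31] F [4.7 8.6 1. ] gap 8.8 t 6.55
cmd [-10.17  -0.04  -1.01   0.25   0.     0.  ] rotyz [ 0.    0.13 -0.31]
scale 4.8
t5 nan nan 0 [nan nan nan]
nan nan
s5 265.77777777777777 193.77777777777777 18 [517.5  26.3 105. ]
187.48345527539755 69.86872853712849h.py:43: RuntimeWarning: Mean of empty slice.
  v,u=np.nonzero(m&M); return u.mean(),v.mean(),len(u)
  ret = ret.dtype.type(ret / rcount)
```

View pics/t5c.png

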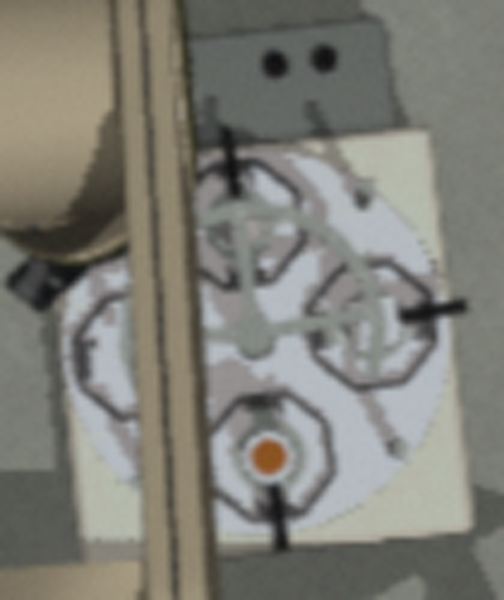

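Emit:
servo_tool(
  commands=[
    [[105,0,0,0,0,0,0],[105,0,0,0,0,0,0],[105,0,0,0,0,0,0],[105,-2,0,0,0,0,0],[105,-5,0,0,0,0,0],[105,-8,0,0,0,0,0],[105,-10,0,0,0,0,0],[105,-11,0,0,0,0,0]],
  ],
)

```text
time: 7.45
tool_pos: [650.0, 118.4, 199.2]
tcp_rot: [38.7, 89.8, 2.9]
ft_force: [-0.4, 0.8, 1.2]
finger_gap: 50.1
```

```bash
python3 - <<'E'
from h import *
go([517.5,26.3,190],-82.4)
E
```

```text
cur [650.  118.4 199.2] yaw -35.8 tilt [ 0.    0.16 -0.13] F [-0.4  0.8  1.2] gap 50.1 t 7.45
cmd [  0.87 -15.23  -5.36  46.6    0.     0.  ] rotyz [ 0.    0.16 -0.13]
```

Emit:
servo_tool(
  commands=[
    [[105,0,-3,-1.1,8,0,0],[105,0,-6,-2.1,16,0,0],[105,0,-9,-3.2,24,0,0],[105,0,-12,-4.2,32,0,0],[105,0,-15.2,-5.4,40,0,0],[105,0,-15.2,-5.4,46.5,0,0],[105,0,-15.2,-5.4,46.5,0,0],[105,0,-15.2,-5.4,46.5,0,0]],
  ],
)

```text
time: 8.25
tool_pos: [516.2, 26.9, 195.9]
tcp_rot: [-112.6, 90.0, 165.3]
ft_force: [0.2, -0.3, 0.7]
finger_gap: 49.8
```

```bash
python3 - <<'E'
from h import *
snap('wrist','w6');snap('side','s6')
go([517.5,26.3,190],-82.4)
for t in('w6','s6'):
    b=None if t=='w6' else (185,155,310,250)
    try:
        u,v,n=amber(t,b);print(t,u,v,n,w(t,u,v,105).round(1),w(t,u,v).round(1))
    except Exception as e:print(e)
crop('s6',185,155,310,250,'s6c')
E
```

```text
cur [516.5  27.1 196.1] yaw -82.11 tilt [ 0.   -0.    0.02] F [-0.   0.5 -0.2] gap 50.4 t 8.35
cmd [0.61 0.09 0.09 0.29 0.   0.  ] rotyz [ 0.   -0.    0.02]
w6 255.2841225626741 192.983286908078 359 [520.3  25.3 105. ] [520.7  25.3 106.4]
s6 265.8235294117647 193.88235294117646 17 [517.1  26.6 105. ] [515.8  28.7 107.1]
scale 6.315789473684211
```

View pics/w6.png

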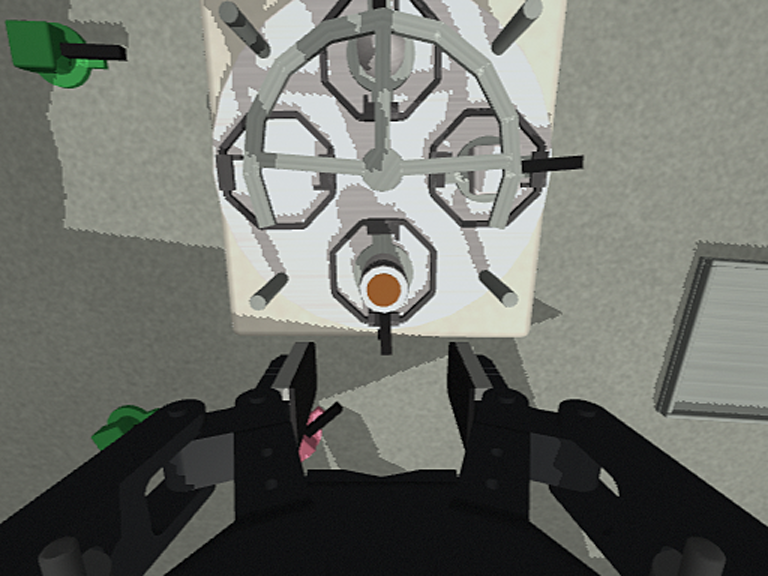

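View pics/s6c.png

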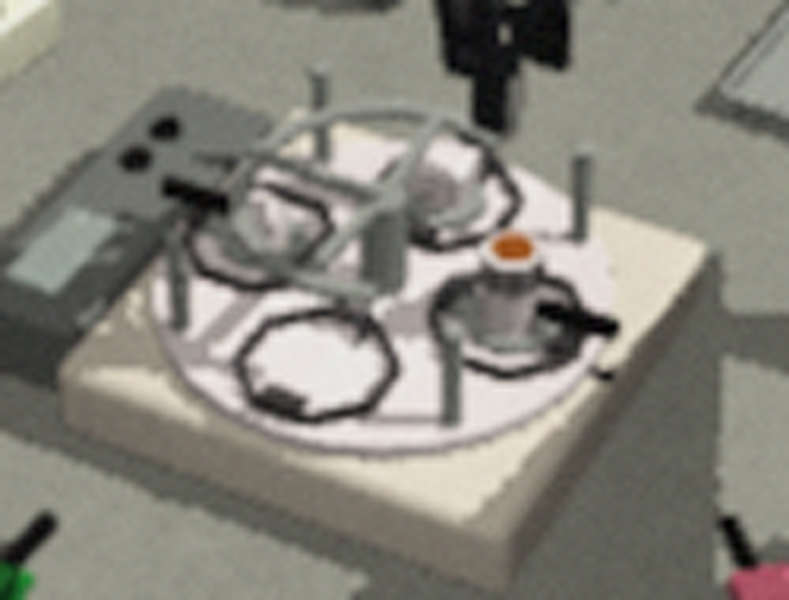

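```bash
python3 - <<'E'
from h import *
f=lambda x,y,z:w('w6',x/1.5,y/1.5,z)
A=f(383,168,113);L=f(267,226,113);Rr=f(499,224,113);am=f(255.28*1.5,192.98*1.5,105)
FL=f(235,331,45);FR=f(538,331,45)
pins=[f(x,y,115) for x,y in[(256,302),(511,301)]]
print('axis',A.round(1),'guard ends',L.round(1),Rr.round(1),'amber',am.round(1),'pins',np.round(pins,1),'base',FL.round(1),FR.round(1))
an=lambda X:np.degrees(np.arctan2(*(X-A)[1::-1]))%360
print([an(X).round(1) for X in(L,Rr,am,*pins)], np.hypot(*(am-A)[:2]),np.hypot(*(L-A)[:2]))
d=FR-FL;print('base yaw',np.degrees(np.arctan2(d[1],d[0]))+90, np.hypot(*d[:2]))
crop('w6',140,0,370,240,'w6c')
E
```

```text
axis [590.3  35.1 113. ] guard ends [550.3  95.5 113. ] [569.4 -33.8 113. ] amber [520.3  25.3 105. ] pins [[505.2  98.6 115. ]
 [526.4 -49.9 115. ]] base [454.2 133.5  45. ] [ 487.  -103.3   45. ]
[np.float64(123.5), np.float64(253.1), np.float64(188.0), np.float64(143.2), np.float64(233.1)] 70.6214809709708 72.44672134988333
base yaw 7.897527842302267 239.0368012799182
scale 2.5
```

View pics/w6c.png

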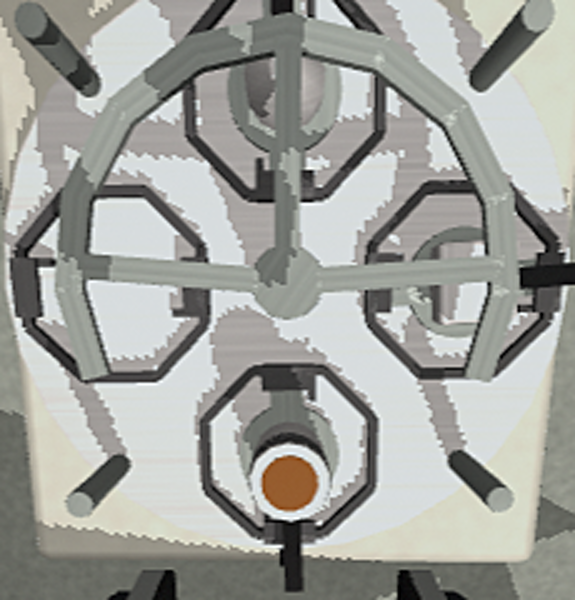

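Emit:
servo_tool(
  commands=[
    [[105,2,0.16,0.16,0,0,0],[105,5,0.16,0.16,0,0,0],[105,7,0.16,0.16,0,0,0],[105,8.5,0.16,0.16,0,0,0],[105,10,0.16,0.16,0,0,0],[105,11.4,0.16,0.16,0,0,0],[105,12.4,0.16,0.16,0,0,0],[105,12.4,0.16,0.16,0,0,0]],
  ],
)

```text
time: 9.15
tool_pos: [517.0, 25.6, 70.7]
tcp_rot: [-100.5, 89.9, 177.3]
ft_force: [0.2, 0.2, 0.1]
finger_gap: 50.4
```

Emit:
servo_tool(
  commands=[
    [[120,0,0,0,0,0,0],[135,0,0,0,0,0,0],[150,0,0,0,0,0,0],[155,0,0,0,0,0,0],[160,0,0,0,0,0,0]],
  ],
  force=20,
)

```text
time: 9.65
tool_pos: [518.2, 25.5, 72.7]
tcp_rot: [76.0, 90.0, -6.2]
ft_force: [0.2, -0.0, 0.6]
finger_gap: 32.2
```

```bash
python3 - <<'E'
from h import *
snap('wrist','w7')
go([518,25.7,72],-82.1)
E
```

```text
cur [518.2  25.5  72.6] yaw -82.28 tilt [ 0.    0.   -0.03] F [0.9 0.8 0.6] gap 32.0 t 9.7
cmd [ 0.06 -0.02 -0.02 -0.18  0.    0.  ] rotyz [ 0.    0.   -0.03]
```

View pics/w7.png

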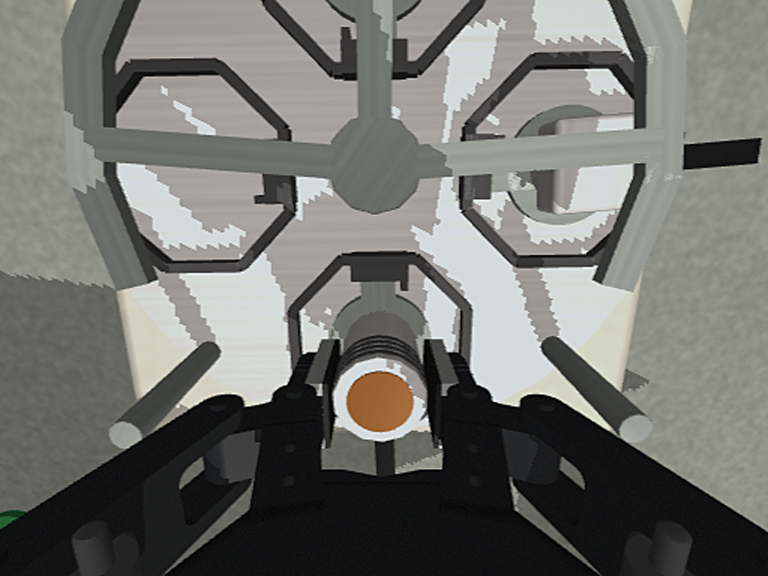

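```bash
python3 - <<'E'
from h import *
u,v,n=amber('w7',(200,240,310,310));print(u,v,n,w('w7',u,v,105).round(1),w('w7',u,v).round(1))
# project pad corners: pad width 22 at y=+-11 about TCP, gap 32
p,M,s=cur()
for dy in(-11,11):
  for dz in(-16,16):
    for back in (0,5,19,38): print(dy,dz,back,np.round(np.array(pix('w7',p+M@np.array([-back,dy,dz])))*1.5,0))
E
```

```text
252.76366322008863 267.69793205317575 1354 [519.8  25.3 105. ] [520.2  25.4 105.6]
-11 -16 0 [338. 386.]
-11 -16 5 [337. 392.]
-11 -16 19 [333. 413.]
-11 -16 38 [326. 448.]
-11 16 0 [418. 386.]
-11 16 5 [420. 392.]
-11 16 19 [423. 413.]
-11 16 38 [430. 448.]
11 -16 0 [337. 335.]
11 -16 5 [335. 340.]
11 -16 19 [331. 356.]
11 -16 38 [323. 383.]
11 16 0 [420. 335.]
11 16 5 [421. 340.]
11 16 19 [425. 356.]
11 16 38 [432. 383.]
```

Emit:
servo_tool(
  commands=[
    [[160,0,0.1,0,0,0,0],[165,0,0.1,0,0,0,0],[175,0,0.1,0,0,0,0],[190,0,0.1,0,0,0,0],[210,0,0.1,0,0,0,0],[230,0,0.1,0,0,0,0],[255,0,0.1,0,0,0,0],[255,0,0.1,0,0,0,0]],
  ],
  force=40,
)

```text
time: 10.5
tool_pos: [519.3, 25.7, 72.6]
tcp_rot: [94.3, 90.0, 12.0]
ft_force: [0.7, 1.7, 5.4]
finger_gap: 29.1
```

Emit:
servo_tool(
  commands=[
    [[255,0,0,0,-5,0,0],[255,0,0,0,-10,0,0],[255,0,0,0,-15,0,0],[255,0,0,0,-20,0,0],[255,0,0,0,-25,0,0],[255,0,0,0,-30,0,0]],
  ],
)

```text
time: 11.1
tool_pos: [519.3, 25.4, 72.5]
tcp_rot: [31.1, 90.0, -21.0]
ft_force: [0.8, 0.9, 4.5]
finger_gap: 28.9
```

```bash
python3 - <<'E'
from h import *
go([519.3,25.7,72],7.8);snap('side','s8');crop('s8',185,155,310,250,'s8c')
E
```

```text
cur [519.3  25.4  72.5] yaw -52.08 tilt [ 0.    0.03 -0.02] F [0.8 0.9 4.5] gap 28.9 t 11.1
cmd [ 5.000e-02  1.000e-02 -2.000e-02 -5.988e+01  0.000e+00  0.000e+00] rotyz [ 0.    0.03 -0.02]
scale 6.315789473684211
```

View pics/s8c.png

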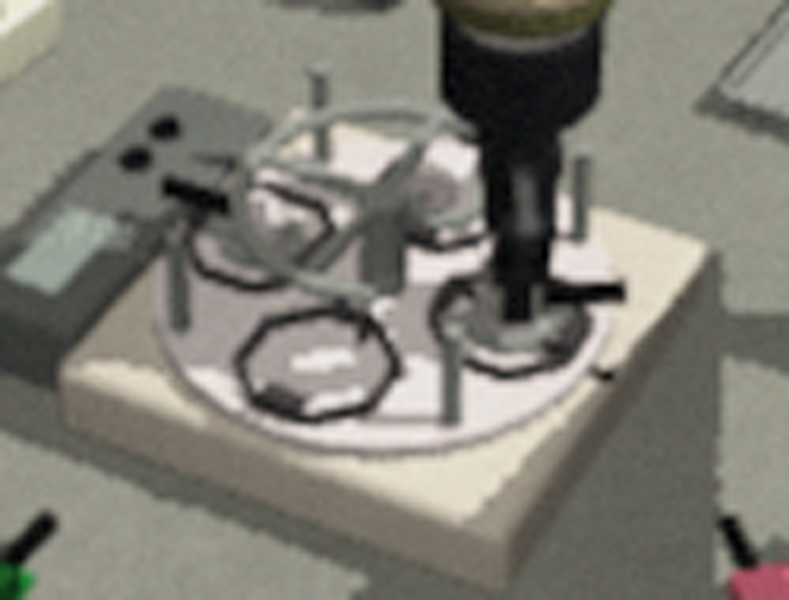

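Emit:
servo_tool(
  commands=[
    [[255,0,0,0,-7,0,0],[255,0,0,0,-14,0,0],[255,0,0,0,-21,0,0],[255,0,0,0,-28,0,0],[255,0,0,0,-35,0,0],[255,0,0,0,-42,0,0],[255,0,0,0,-49,0,0],[255,0,0,0,-56,0,0]],
  ],
)

```text
time: 11.95
tool_pos: [519.3, 25.4, 72.5]
tcp_rot: [-38.9, 90.0, -35.0]
ft_force: [1.0, -0.2, 5.9]
finger_gap: 28.9
```

Emit:
servo_tool(
  commands=[
    [[255,0,0,0,-4,0,0],[255,0,0,0,-4,0,0],[255,0,0,0,-4,0,0]],
  ],
)

```text
time: 12.25
tool_pos: [519.2, 25.4, 72.5]
tcp_rot: [-47.1, 90.0, -39.6]
ft_force: [0.1, 0.4, 5.1]
finger_gap: 28.9
```

```bash
python3 - <<'E'
from h import *
go([519.3,25.7,72],7.8);snap('side','s9');crop('s9',185,155,310,250,'s9c');snap('wrist','w9')
E
```

```text
cur [519.2  25.4  72.5] yaw 7.52 tilt [-0.    0.02  0.02] F [0.1 0.4 5.1] gap 28.9 t 12.25
cmd [ 0.05  0.03  0.01 -0.28  0.    0.  ] rotyz [-0.    0.02  0.02]
scale 6.315789473684211
```

View pics/s9c.png

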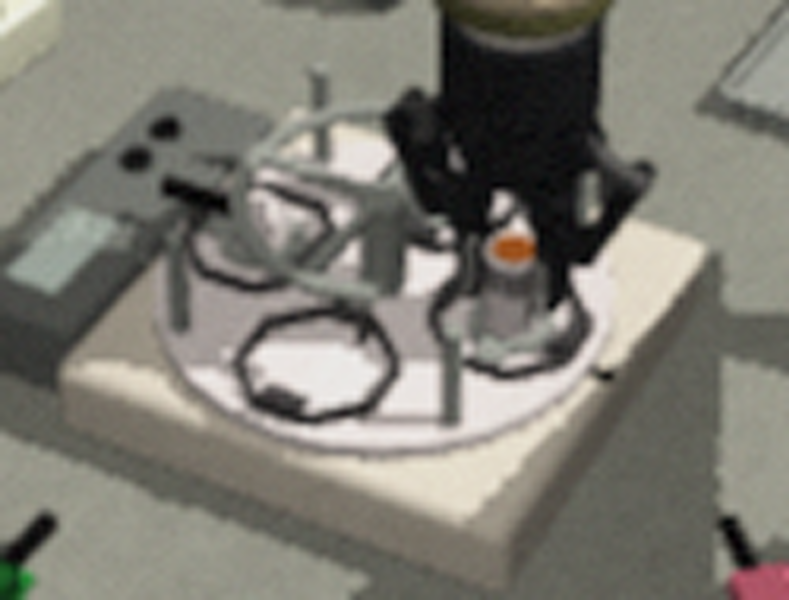

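View pics/w9.png

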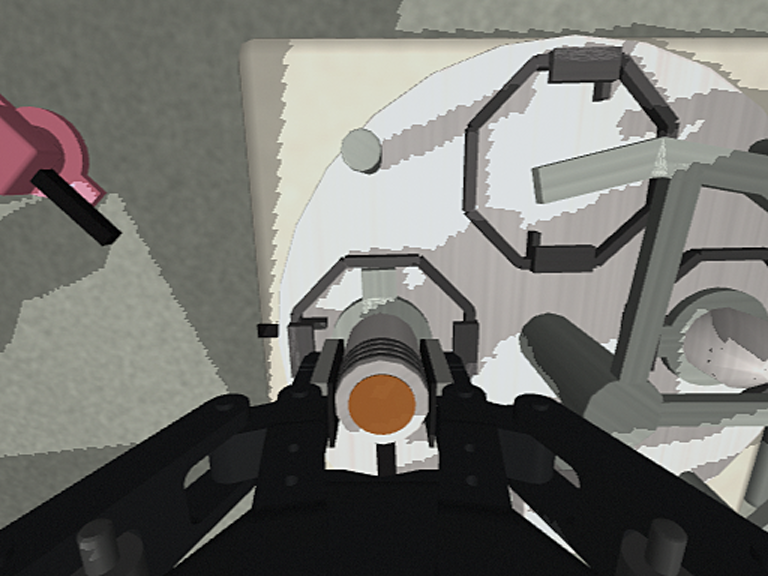

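Emit:
servo_tool(
  commands=[
    [[255,-0.3,0,0,0,0,0],[255,-0.7,0,0,0,0,0],[255,-1.2,0,0,0,0,0],[255,-1.8,0,0,0,0,0],[255,-2.5,0,0,0,0,0]],
  ],
)

```text
time: 12.85
tool_pos: [518.8, 25.6, 97.6]
tcp_rot: [172.9, 90.0, -179.4]
ft_force: [0.0, 0.0, -2.7]
finger_gap: 28.8
```

Emit:
servo_tool(
  commands=[
    [[255,-1.5,0,0,0,0,0],[255,-3,0,0,0,0,0],[255,-5,0,0,0,0,0],[255,-7,0,0,0,0,0],[255,-8.5,0,0,0,0,0],[255,-9.5,0,0,0,0,0],[255,-9.5,0,0,0,0,0]],
  ],
)

```text
time: 13.55
tool_pos: [520.1, 25.6, 194.5]
tcp_rot: [-10.6, 89.8, -2.9]
ft_force: [0.6, 0.4, -2.8]
finger_gap: 28.8
```

```bash
python3 - <<'E'
from h import *
go([490,-312,190],7.5);snap('side','s10');cv2.imwrite('pics/s10.png',cv2.resize(load('s10')[0][:,:,::-1],None,fx=1.5,fy=1.5));snap('wrist','w10')
E
```

```text
cur [520.1  25.6 194.5] yaw 7.72 tilt [-0.    0.19  0.04] F [ 0.6  0.4 -2.8] gap 28.8 t 13.55
cmd [  0.44 -33.05  -7.52   0.22   0.     0.  ] rotyz [-0.    0.19  0.04]
```

View pics/s10.png

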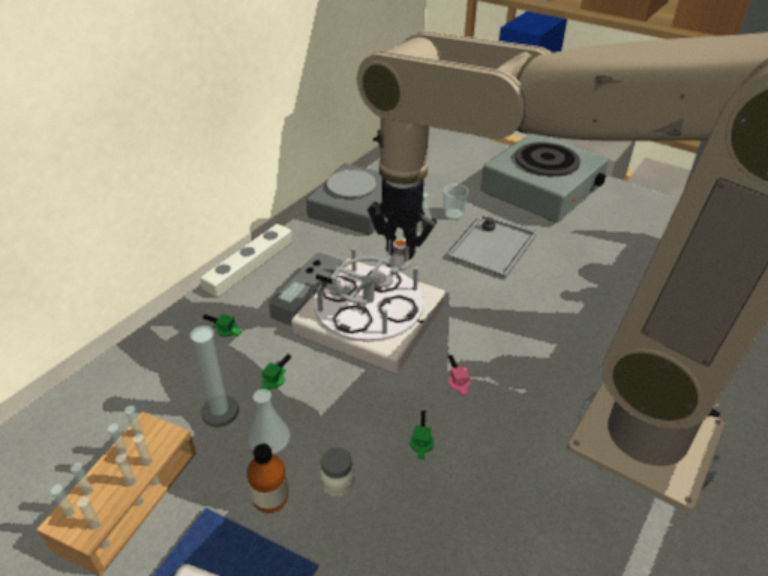

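View pics/w10.png

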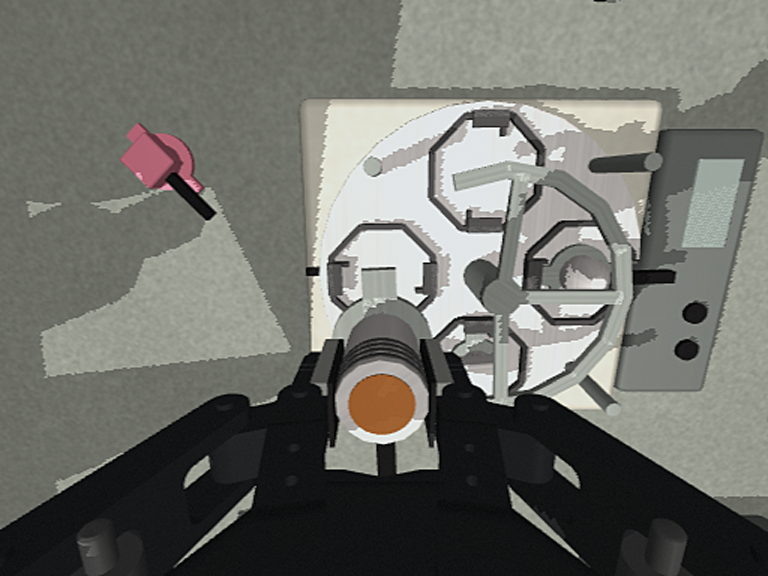

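Emit:
servo_tool(
  commands=[
    [[255,0,-2,-0.5,0,0,0],[255,0,-6,-1.5,0,0,0],[255,0,-10.5,-2.4,0,0,0],[255,0,-15,-3.4,0,0,0],[255,0,-19.5,-4.4,0,0,0],[255,0,-24,-5.5,0,0,0],[255,0,-28.5,-6.5,0,0,0],[255,0,-31.5,-7.2,0,0,0]],
  ],
)

```text
time: 14.45
tool_pos: [488.5, -298.7, 190.6]
tcp_rot: [152.1, 89.9, 159.7]
ft_force: [0.5, 0.7, -2.0]
finger_gap: 28.8
```

Emit:
servo_tool(
  commands=[
    [[255,0.5,-1,-0.3,0,0,0],[255,2,-1.5,-0.3,0,0,0],[255,4,-1.5,-0.3,0,0,0],[255,6,-1.5,-0.3,0,0,0],[255,8,-1.5,-0.3,0,0,0],[255,8,-1.5,-0.3,0,0,0],[255,8,-1.5,-0.3,0,0,0]],
  ],
)

```text
time: 15.15
tool_pos: [488.6, -309.7, 111.0]
tcp_rot: [129.2, 89.8, 137.0]
ft_force: [-0.8, -1.4, -1.4]
finger_gap: 29.2
```

```bash
python3 - <<'E'
from h import *
go([490,-312,23],7.5);snap('side','s11');crop('s11',270,110,390,200,'s11c');snap('wrist','w11')
E
```

```text
cur [ 488.6 -309.7  111. ] yaw 7.79 tilt [-0.   -0.1  -0.13] F [-0.8 -1.4 -1.4] gap 29.2 t 15.15
cmd [ 8.8  -0.26  0.13  0.29  0.    0.  ] rotyz [-0.   -0.1  -0.13]
scale 6.666666666666667
```

View pics/s11c.png

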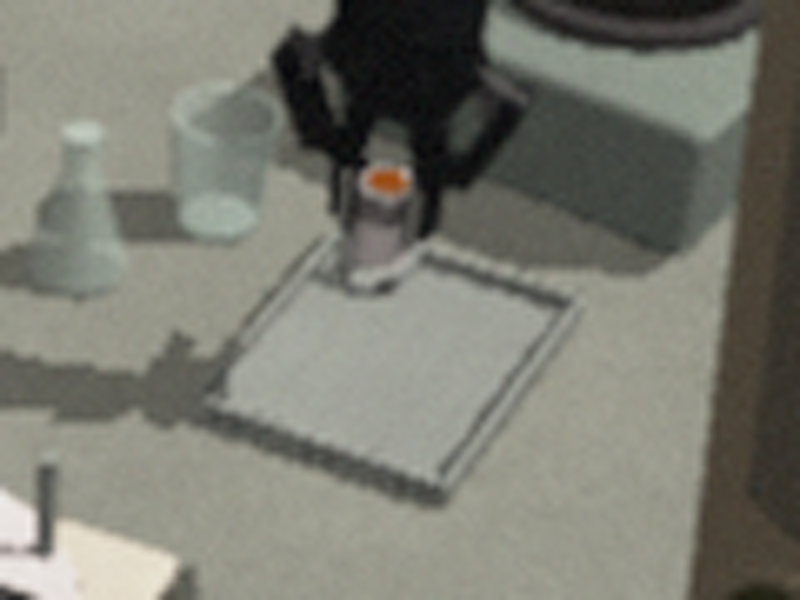

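View pics/w11.png

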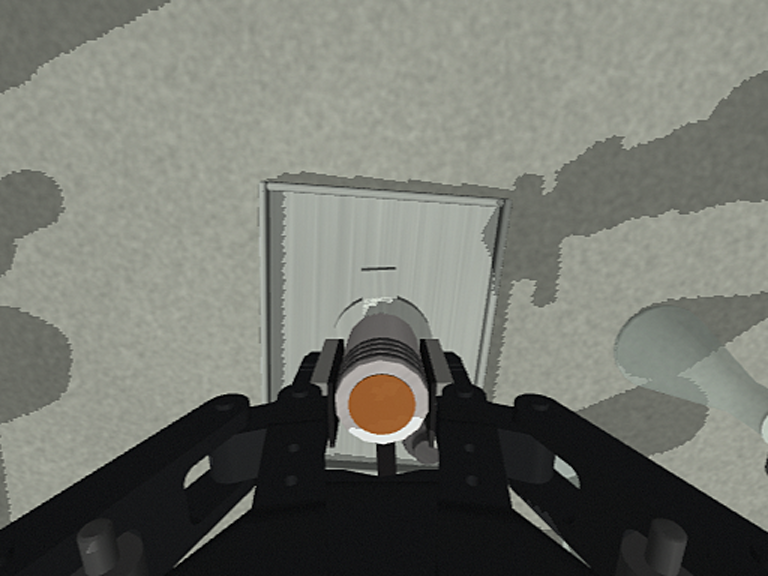

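```bash
python3 - <<'E'
from h import *
for x,y,z in[(264,183,15),(508,200,15),(425,452,26)]:print(w('w11',x/1.5,y/1.5,z).round(1),w('w11',x/1.5,y/1.5).round(1))
E
```

```text
[ 413.5 -255.6   15. ] [ 413.3 -255.6   14.4]
[ 556.5 -245.8   15. ] [ 556.1 -245.8   16.4]
[ 534.2 -416.    26. ] [ 533.  -412.2   31. ]
```

Emit:
servo_tool(
  commands=[
    [[255,1,-0.5,0,0,0,0],[255,2.5,-0.5,0,0,0,0],[255,4,-0.5,0,0,0,0],[255,5.5,-0.5,0,0,0,0],[255,6.7,-0.5,0,0,0,0],[255,7.6,-0.5,0,0,0,0],[255,8.0,-0.5,0,0,0,0],[255,8.0,-0.5,0,0,0,0]],
  ],
)

```text
time: 16.05
tool_pos: [489.3, -316.1, 31.5]
tcp_rot: [133.9, 89.9, 141.6]
ft_force: [-0.3, 0.4, -1.8]
finger_gap: 28.7
```

Emit:
servo_tool(
  commands=[
    [[255,0.1,0,0,0,0,0],[255,0.2,0,0,0,0,0],[255,0.3,0,0,0,0,0],[255,0.4,0,0,0,0,0],[255,0.5,0,0,0,0,0],[255,0.6,0,0,0,0,0],[255,0.6,0,0,0,0,0],[255,0.6,0,0,0,0,0]],
  ],
)

```text
time: 16.85
tool_pos: [489.7, -316.4, 26.3]
tcp_rot: [144.2, 90.0, 151.9]
ft_force: [-0.6, -0.3, -2.8]
finger_gap: 28.6
```

Emit:
servo_tool(
  commands=[
    [[255,0.05,0,0,0,0,0],[255,0.1,0,0,0,0,0],[255,0.15,0,0,0,0,0],[255,0.2,0,0,0,0,0],[255,0.25,0,0,0,0,0],[255,0.3,0,0,0,0,0]],
  ],
)

```text
time: 17.45
tool_pos: [489.7, -316.4, 23.2]
tcp_rot: [-108.9, 90.0, -101.2]
ft_force: [-1.0, -0.6, -2.2]
finger_gap: 29.3
```

Emit:
servo_tool(
  commands=[
    [[255,0.03,0,0,0,0,0],[255,0.06,0,0,0,0,0],[255,0.09,0,0,0,0,0],[255,0.09,0,0,0,0,0]],
  ],
)

```text
time: 17.85
tool_pos: [489.7, -316.4, 22.6]
tcp_rot: [-95.1, 90.0, -87.3]
ft_force: [-1.6, 1.4, 0.0]
finger_gap: 29.2
```

Emit:
servo_tool(
  commands=[
    [[165,0.03,0,0,0,0,0],[150,0.03,0,0,0,0,0],[130,0.03,0,0,0,0,0],[105,0.03,0,0,0,0,0],[105,0.03,0,0,0,0,0],[105,0.03,0,0,0,0,0]],
  ],
  force=20,
)

```text
time: 18.45
tool_pos: [489.7, -316.4, 22.1]
tcp_rot: [-41.0, 90.0, -33.2]
ft_force: [0.7, 0.6, 0.6]
finger_gap: 50.2
```

Emit:
servo_tool(
  commands=[
    [[105,-1,0,0,0,0,0],[105,-2.5,0,0,0,0,0],[105,-4.5,0,0,0,0,0],[105,-7,0,0,0,0,0],[105,-10,0,0,0,0,0],[105,-13,0,0,0,0,0],[105,-16,0,0,0,0,0],[105,-18,0,0,0,0,0]],
  ],
)

```text
time: 19.25
tool_pos: [490.6, -317.1, 206.9]
tcp_rot: [-45.5, 89.7, -37.8]
ft_force: [0.2, -0.1, -0.2]
finger_gap: 50.4
```

```bash
python3 - <<'E'
from h import *
snap('wrist','w12');snap('side','s12');crop('s12',170,105,400,260,'s12c')
u,v,n=amber('w12');print(w('w12',u,v).round(1),n);go([490,-312,190],7.5)
E
```

```text
scale 3.4782608695652173
[ 490.3 -316.6   56.6] 235
cur [ 491.7 -318.   208.3] yaw 7.72 tilt [-0.    0.35  0.36] F [0.2 0.2 0. ] gap 50.4 t 19.35
cmd [ 1.82  0.63 -0.1   0.22  0.    0.  ] rotyz [-0.    0.35  0.36]
```

View pics/w12.png

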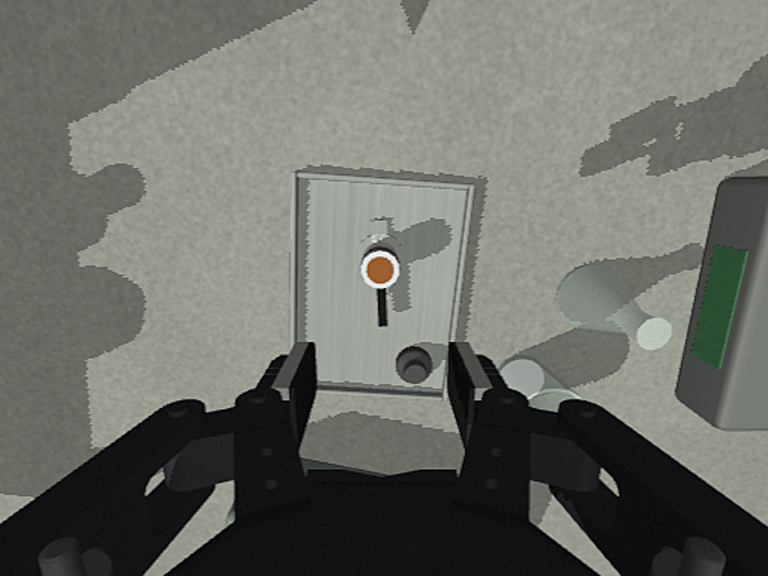

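View pics/s12c.png

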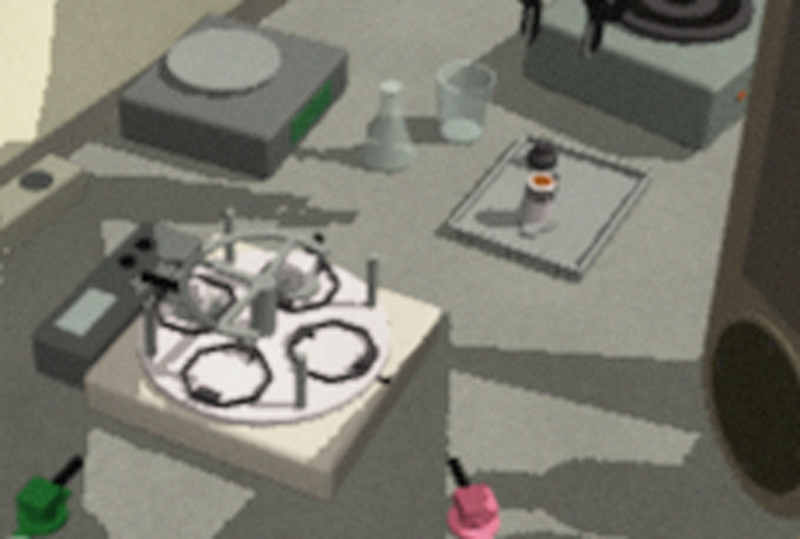

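Emit:
servo_tool(
  commands=[
    [[105,0,0,0,0,0,0],[105,0,0,0,0,0,0],[105,0,0,0,0,0,0]],
  ],
)

```text
time: 19.65
tool_pos: [489.0, -315.9, 200.6]
tcp_rot: [134.0, 89.9, 141.7]
ft_force: [0.1, 0.4, 0.7]
finger_gap: 50.3
```

```bash
python3 - <<'E'
from h import *
print(r.hand_in(), r.sense()['time'])
E
```

```text
the job is handed in; nothing more can be done
the job is handed in; nothing more can be done
```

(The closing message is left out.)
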